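# Turn the painted panel over on the fence and lay its cleat

## Task

The small green drawer-front panel lies painted side up on the bench. Push it up against the metal-faced turning fence until it stands leaning there, tip it back off the fence, the way it came, so that it lies flat on the bench with the bare wood side up, then lay the loose wooden cleat flat inside the rectangle pencilled on the middle of the bare side, lined up with it, ready for gluing. Leave the other things on the bench where they are.

Things in the scene. Friction and masses are not known exactly. Their poses are not given: they have to be found in the camera images.
- panel: Loose wooden drawer-front panel, 140 (its x) x 150 (its y) x 15 mm (its z), 0.18 kg, too wide to grasp flat. Origin at its centre. Its +z face is painted green, up at the start; its -z face is bare wood with a pencilled 50 x 120 mm rectangle in the middle, long side along the panel's y. Its +x (left) edge faces the fence, 15 to 45 mm from the foot.
- fence: Turning fence, fixed, 230 mm long (its y), 78 mm high, plywood faced with slippery sheet metal. Its x points to the robot's left (+-17 deg), its hollow front (-x side) faces the panel. Origin on the bench below the front edge of its top, which reaches back to x = 22 mm. Three flats: foot x = -50 mm, z = 0; 42 deg to x = -23, z = 24; 60 deg to x = -6.5, z = 52; 76 deg to x = 0, z = 78.
- fence_foot (a point): Middle of the line where the fence's front meets the bench (axes as the fence). The panel, pushed towards it by its other edge low down, slides up the front with its leading edge; when its other edge reaches this line it rests, about 60 deg steep, against the fence's top.
- fence_top (a point): Middle of the front edge of the fence's top, 78 mm above the bench (axes as the fence). The leaning panel's upper edge stands about 40 mm higher than this edge and can be reached from behind; pulled towards the fence's -x there, it tips over onto the bench.
- cleat_mid (a point): Centre (half-way up) of the wooden cleat, a small loose plain pine block 28 mm (this point's x) by 95 mm (its y) by 19 mm high (its z), lying flat on the bench to the left of the fence at the start. It may be taken across its 28 mm width.
- tape_measure: Bystander: tape measure 58 x 77 x 62 mm standing on the bench at the left. Origin at the centre of its underside.
- glue_bottle: Bystander: white glue bottle with red cap, 57 mm across, 170 mm high, standing. Origin at the centre of its underside.
- masking_tape: Bystander: roll of masking tape 96 mm across, 25 mm high. Origin at the centre of its underside.
- mug: Bystander: green mug 86 mm across without its handle, 96 mm high. Origin at the centre of its underside.
- bins_edge (a point): Fixed: front lower corner of the row of blue bins and their board that hang over the back of the bench. Beyond this x the space from this height up is taken, for most of the bench's left half: keep the wrist in front of it. At the robot's right a carton 270 mm high stands on the bench from y = -0.24 m outwards, x = 0.31 to 0.6 m.
There are look-alikes about, which are no part of the job. Of the things that look like the part that bears cleat_mid, the largest one is meant.

How it is judged:
By the outcome, as a careful person would: the job done as asked, in the order asked, and still so for the second after the job is handed in, with the robot touching nothing.
It also fails if it takes over 67 s, if anything falls off the work surface, if the arm or the gripper's body presses on something with over 40 N, if the wrist force passes 120 N, or if a joint passes its speed limit or range.

## Robot

A 6-joint arm with a two-finger parallel gripper is mounted at the origin on a cart in front of the work surface, level with it; the furniture and walls round the work are solid. World frame = base frame: x ahead of the robot, y to its left, z up, the work surface at z = 0. Lengths are in mm, angles in rad, forces in N, time in s.
With the tool pointing down it reaches from about 325 to 900 mm from the base axis. Payload 3.5 kg.
Tool frame: the origin (TCP) lies midway between the tips of the shut fingers; the grasp point (between the pads) lies 19 mm behind it (ctrl.hold_point_z is the distance from the TCP to the grasp point, in mm); z points along the fingers, y is the line along which they close (so a half turn about z gives the same grasp; the last joint's range is limited). The gripper opens to 85 mm and grips with 20 to 120 N. Pads are 22 mm wide; open, the fingers measure 114 mm over their backs; the gripper's body (76 mm by 85 mm) begins 54 mm behind the grasp point. The pads swing forward as they close: fully open they stand 13 mm farther back than shut.
Start: joints at [-1.29, 0.276, -0.026, 1.268, 0, 1.467], TCP at [234.017, -579.532, 231.313] pointing down, gripper open.
Joint ranges: [-3.12, 3.12], [-0.85, 1.88], [-1.08, 1.24], [-1.95, 2.15], [-1.57, 1.53], [-3.14, 3.14]. Speed limits (rad/s): [2.57, 2.57, 3.14, 3.14, 3.14, 3.14].

## Interface

Orientations are given as a unit quaternion [x, y, z, w].
In Python, from plant import ctrl gives the robot as it stands.
- The arm moves only by the shell command python3 -m pendant 'ROWS' [FORCE]. ROWS is text: rows parted by semicolons, each of 7 numbers parted by spaces: the shift along the tool's x, y, z as a fraction of full scale, then the turn, a rotation vector about the tool's x, y, z as a fraction of full scale, then the opening, from 0 (shut) to 1 (fully open). A call has 1 to 5 rows; each row shifts and turns the commanded pose from where the row before left it, along the tool's axes as they then stand; what a row does not reach is not made up. Full scale, the value 1, is 40 mm for a shift and 10 degrees for a turn. A row lasts 1/8 s, in which the tool goes at most 62.5 mm and 10.7 degrees, less where a joint would pass 70% of its speed; a pose out of reach is approached as far as the arm can. A call with a number of a shift or a turn outside -1 to 1 is refused whole. A call with a gripper value outside its range is refused whole. The fingers move at their own pace and stop on an object; FORCE is the grip in N (left out, the last holds). Time passes only in rows, so rows that do not move let the fingers close. It gives the time, the measured TCP pose, the force, the opening and the grip force at its end, in the units of the state.
- ctrl.state(): the state, without advancing time (a new reading comes with each control period).
- ctrl.get_image(name): name is "scene" or "top" or "wrist"; returns a dict with "pixels" (420x560x3 uint8, red, green, blue), "depth" (420x560 float32, mm along the optical axis (not along the pixel's ray), 0 where there is no reading), "mtx" (3x3 intrinsics, pixels), "k1" (the pictures are not rectified: a ray, as slopes to the right and down, at radius r is drawn at 1 + k1 r^2 times it, then the intrinsics apply), "eye" and "attitude" of the camera in the world. Camera axes: x right, y down, z forward; pixel columns grow to the right and rows downward; lengths in mm; the calibration is good to about 2 mm. A picture is of the moment at which its call begins.
- ctrl.hand_in(): hands the job in; it is judged then, once.
Trained networks look in a picture, given as the dict that the camera call returned (one of the last four; its "shot" number tells which), for a name from the list of things; names that differ only in an ending like _2 or _b are one class to them, and where a whole thing is asked for, a point or a joint stands for the part that bears it (a point fixed in the world has none). Each returns a list of dicts, best first, with "confidence" (0 to 1); they miss things now and then, are a little off and sometimes report something else, mostly with a low value. They report only what shows in the picture. A call takes as long as a camera call. They do not tell look-alikes from the thing itself.
- ctrl.regions_of(picture, query): "region" (420x560 bool, what is visible of it).
- ctrl.landmark_of(picture, query): "at" ([x, y, z] in mm, in the coordinates of the camera as it stood for that picture, good to about 4 mm: a listed point, or the origin of a listed thing).
The state is a dict: "clock": time; "qpos": joint angles; "joint_velocities": joint speeds; "joint_torque": joint torques, N m; "ee_pos": TCP position; "tcp_rot": TCP orientation; "contact_force": force on the tool from outside, world axes, zero at the start; "wrist_torque": the same for the moment, N m; "gripper_width": finger opening in mm; "grip_force": force on a finger pad.
Only numpy, scipy, OpenCV 4.12 (cv2) and the standard library are available. Lean on these libraries where they do the work, as an engineer would, in place of code of your own. Each camera call takes 0.05 s, during which the arm holds its last target. There are 200 camera calls.

## Working session

There is one attempt and no reset: what is moved stays moved. The work goes in short steps, Python scripts to look and compute and a shell command to move; the robot and the scene stay as the last step left them, time stands still between calls to the robot, and variables do not carry over. Pictures are saved under pics/ and viewed, at most 10 in all, crops included, and the job is handed in when it is done.

```bash
ls; mkdir -p pics; cat > h.py <<'E'
import numpy as np, cv2
from scipy.spatial.transform import Rotation as R
from plant import ctrl
def att(p):
    a=np.array(p["attitude"],float)
    return R.from_quat(a).as_matrix() if a.size==4 else a.reshape(3,3)
def w(p,c): return att(p)@np.array(c,float)+np.array(p["eye"],float)
def cloud(p,mask=None):
    d=p["depth"]; v,u=np.nonzero((d>0)&(mask if mask is not None else True))
    K=np.array(p["mtx"],float); n=cv2.undistortPoints(np.stack([u,v],1).astype(float).reshape(-1,1,2),K,np.array([p["k1"],0,0,0.])).reshape(-1,2)
    z=d[v,u]; c=np.c_[n[:,0]*z,n[:,1]*z,z]
    return c@att(p).T+np.array(p["eye"]),u,v
def save(p,n,crop=None,s=1):
    im=p["pixels"][:,:,::-1]
    if crop: a,b,c,d=crop; im=im[b:d,a:c]
    cv2.imwrite("pics/"+n,cv2.resize(im,None,fx=s,fy=s,interpolation=cv2.INTER_CUBIC))
E
python3 - <<'E'
from h import *
P={n:ctrl.get_image(n) for n in("scene","top")}
cv2.imwrite("pics/a.png",cv2.resize(np.hstack([P["scene"]["pixels"],P["top"]["pixels"]])[:,:,::-1],(800,300)))
save(P["top"],"top.png",s=1.4)
print(ctrl.state()["ee_pos"],ctrl.state()["tcp_rot"],P["top"]["eye"],P["scene"]["eye"],P["top"]["attitude"])
for n,p in P.items():
  for q in "panel fence fence_foot fence_top cleat_mid tape_measure glue_bottle masking_tape mug bins_edge".split():
    for r in ctrl.landmark_of(p,q):
      print(n,q,round(r["confidence"],2),w(p,r["at"]).round(0))
E
```

```text
pics
[ 233.82785558 -578.85281188  230.24813635] [ 9.81644980e-01  1.90714681e-01 -8.73156919e-05 -1.01768492e-03] [ 300.85763918  219.33810784 1381.76884168] [-372.13845878 1222.40983699  993.71235391] [ 0.73241574 -0.67343773  0.06852892 -0.07316142]
scene panel 0.88 [436.   9.   9.]
scene fence 0.79 [489. 162.  -0.]
scene fence 0.65 [432.  10.   7.]
scene fence_top 0.81 [487. 160.  82.]
scene cleat_mid 0.86 [494. 396.  10.]
scene cleat_mid 0.75 [506. 665.   5.]
scene cleat_mid 0.51 [382. 345.   7.]
scene tape_measure 0.88 [507. 548.   2.]
scene tape_measure 0.61 [491. 160.   2.]
scene glue_bottle 0.64 [ 709. -195.    3.]
scene masking_tape 0.89 [776.  39.   1.]
scene masking_tape 0.55 [489. 162.   3.]
scene mug 0.72 [360. 542.   4.]
scene bins_edge 0.72 [651. 272. 235.]
scene bins_edge 0.55 [509. 547.   0.]
top fence 0.64 [488. 157.  -2.]
top fence 0.52 [504. 543.  -1.]
top fence_foot 0.8 [477. 110.  -2.]
top fence_foot 0.66 [486. 392.  10.]
top fence_top 0.57 [484. 159.  78.]
top cleat_mid 0.5 [378. 341.   7.]
top cleat_mid 0.49 [489. 394.   8.]
top cleat_mid 0.46 [510. 660.   4.]
top cleat_mid 0.45 [ 704. -203.   -2.]
top cleat_mid 0.25 [776.  32.  -2.]
top tape_measure 0.53 [504. 543.   2.]
top glue_bottle 0.58 [ 705. -205.   -2.]
top masking_tape 0.48 [774.  32.  -4.]
top mug 0.6 [358. 538.   6.]
top bins_edge 0.66 [643. 271. 234.]
```

View pics/top.png

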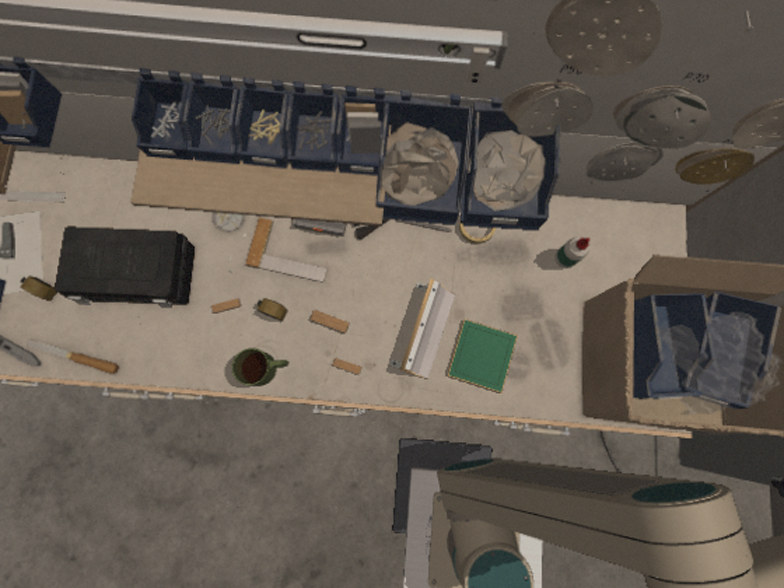

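```bash
python3 - <<'E'
from h import *
for n in("top","scene"):
  p=ctrl.get_image(n)
  for q in("panel","fence","cleat_mid"):
    for r in ctrl.regions_of(p,q):
      c,u,v=cloud(p,r["region"]); 
      if len(c)<30: continue
      m=np.abs(c[:,2]-np.median(c[:,2]))<6
      (cx,cy),(a,b),t=cv2.minAreaRect(c[m][:,:2].astype(np.float32))
      print(n,q,round(r["confidence"],2),"px",u.mean().round(),v.mean().round(),len(c),"z",np.median(c[:,2]).round(1),"rect",round(cx),round(cy),round(a),round(b),round(t,1),"med",np.median(c,0).round())
  # fence top: points 70..86 high in area
  c,u,v=cloud(p); m=(abs(c[:,2]-78)<6)&(c[:,0]>350)&(c[:,0]<630)&(c[:,1]>80)&(c[:,1]<240)
  print(n,"fencetop",m.sum(),cv2.minAreaRect(c[m][:,:2].astype(np.float32)))
  for q in [(494,396),(382,345),(506,665)]:
    pass
  if n=="top":
    d=[]
    for q in [(489,394,10),(378,341,7),(510,660,4)]:
      m=(np.hypot(c[:,0]-q[0],c[:,1]-q[1])<85)&(c[:,2]>5); 
      print(q,"px",u[m].mean().round(),v[m].mean().round(),"hmax",np.percentile(c[m,2],90),cv2.minAreaRect(c[m][:,:2].astype(np.float32)))
    X=att(p).T@(np.array([486,393,10])-p["eye"]);K=np.array(p["mtx"]);uu=K@X/X[2];print(uu)
    x,y=int(uu[0]),int(uu[1]); save(p,"cleats.png",(max(0,x-130),max(0,y-110),x+130,y+110),3)
E
```

```text
top panel 0.86 px 344.0 254.0 1660 z 14.3 rect 434 4 136 149 77.2 med [432.   6.  14.]
top panel 0.31 px 305.0 236.0 1431 z 37.7 rect 485 154 42 226 78.4 med [479. 147.  38.]
top fence 0.87 px 305.0 236.0 1464 z 36.6 rect 486 153 44 229 78.4 med [478. 147.  37.]
top cleat_mid 0.52 px 236.0 229.0 235 z 17.5 rect 486 391 93 28 74.4 med [485. 390.  18.]
top cleat_mid 0.47 px 248.0 262.0 117 z 12.9 rect 378 337 67 20 76.7 med [377. 333.  13.]
top fencetop 457 ((489.2119445800781, 165.8175048828125), (24.260889053344727, 229.14598083496094), 75.82180786132812)
(489, 394, 10) px 235.0 229.0 hmax 21.25526546087758 ((487.43963623046875, 394.8671875), (119.03633880615234, 154.5113067626953), 40.6844596862793)
(378, 341, 7) px 248.0 262.0 hmax 16.00304355061121 ((383.349853515625, 340.0390319824219), (133.91375732421875, 145.70925903320312), 40.96467971801758)
(510, 660, 4) px 161.0 218.0 hmax 15.57726837252028 ((506.2518005371094, 655.0861206054688), (124.34996795654297, 160.16574096679688), 50.51081848144531)
[235.21844775 229.47613621   1.        ]
scene panel 0.61 px 350.0 237.0 1150 z 17.0 rect 435 9 149 154 78.5 med [428.  17.  17.]
scene fence 0.64 px 309.0 245.0 1352 z 47.3 rect 492 179 32 234 82.4 med [466. 182.  47.]
scene cleat_mid 0.76 px 183.0 323.0 168 z 14.1 rect 507 664 23 72 18.5 med [504. 664.  14.]
scene cleat_mid 0.72 px 257.0 281.0 331 z 18.7 rect 488 397 97 33 73.1 med [484. 400.  19.]
scene cleat_mid 0.51 px 296.0 290.0 167 z 14.2 rect 381 342 69 26 74.2 med [378. 348.  14.]
scene fencetop 371 ((491.4197082519531, 170.78509521484375), (29.22525978088379, 232.8008575439453), 76.05244445800781)
```

View pics/cleats.png

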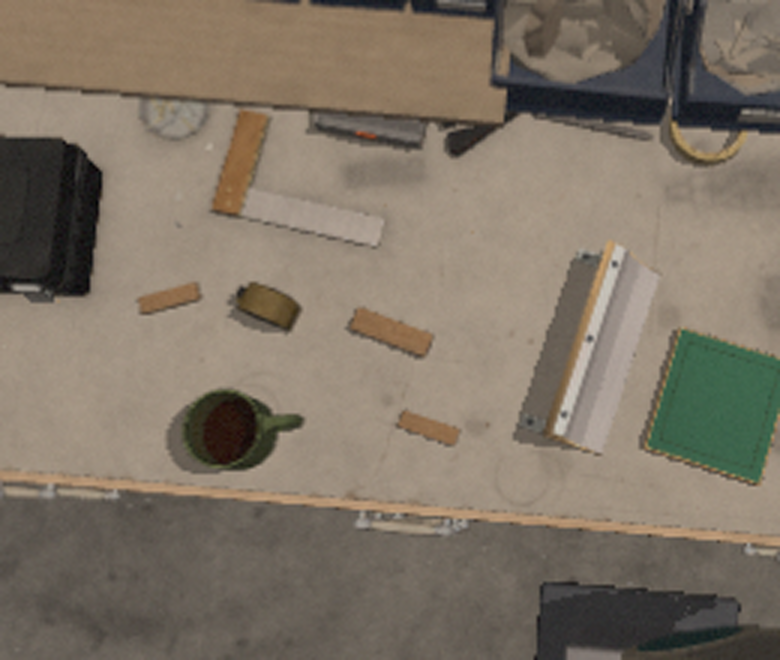

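Looking at the pictures: the candidates for cleat_mid in the top picture are blocks at px (236,229), 93x28x19 mm; (248,262), 67x20 mm; and (161,218), about 72x23 mm. I choose the largest, (236,229), and the crop confirms it. The panel is at (344,254) and the fence at (305,236).

Turn to the fence axes (tool x = fence x at 75.8°, tool y = -fence y), rise over the carton, then translate.

```bash
cat >> h.py <<'E'
O=np.array([487,157.]); A=np.radians(75.8); FX=np.array([np.cos(A),np.sin(A)]); FY=np.array([-FX[1],FX[0]])
def ff(p): d=np.array(p)[:2]-O; return d@FX,d@FY
def fs(tag=""):
    s=ctrl.state(); M=R.from_quat(s["tcp_rot"]).as_matrix(); f=ff(s["ee_pos"])
    print(tag,"t",round(s["clock"],2),"fence x,y,z",np.round([*f,s["ee_pos"][2]],1),"xy",s["ee_pos"][:2].round(1),"yaw x",np.degrees(np.arctan2(M[1,0],M[0,0])).round(1),"zax",M[:,2].round(3),"F",np.round(s["contact_force"],1),"w",round(s["gripper_width"],1),"g",round(s["grip_force"],1),"q",s["qpos"].round(2))
E
python3 -m pendant '0 0 -1 0 0 -0.9 0.5;0 0 -1 0 0 -0.9 0.5;0 0 -1 0 0 -0.9 0.5;0 0 -0.2 0 0 -0.9 0.5;0 0 0 0 0 -0.9 0.5'
python3 -m pendant '0 0 0 0 0 -0.9 0.5;0.5 0 0 0 0 0 0.5'
python3 -c "from h import *;fs()"
```

```text
clock: 2.12
ee_pos: [234.2, -580.2, 361.2]
tcp_rot: [0.833, 0.554, -0.001, 0.002]
contact_force: [-0.2, -0.4, -1.4]
gripper_width: 42.9
grip_force: 0.0
clock: 2.38
ee_pos: [238.6, -560.8, 358.8]
tcp_rot: [0.788, 0.616, -0.0, -0.0]
contact_force: [-0.2, 1.4, 0.4]
gripper_width: 42.3
grip_force: 0.0
 t 2.38 fence x,y,z [-756.8   64.7  358.8] xy [ 238.6 -560.8] yaw x 76.0 zax [-0.  0. -1.] F [-0.2  1.4  0.4] w 42.3 g 0.0 q [-1.27  0.21  0.16  1.51 -0.    0.54]
```

```bash

python3 -m pendant '1 0 0 0 0 0 0.5;1 0 0 0 0 0 0.5;1 0.2 0 0 0 0 0.5;1 0.2 0 0 0 0 0.5;1 0.2 0 0 0 0 0.5' >/dev/null
python3 -m pendant '1 0.2 0 0 0 0 0.5;1 0.2 0 0 0 0 0.5;1 0.25 0 0 0 0 0.5;1 0 0 0 0 0 0.5;1 0 0 0 0 0 0.5' >/dev/null
python3 -m pendant '1 0 0.5 0 0 0 0.5;1 0 1 0 0 0 0.5;0 0 1 0 0 0 0.5;0 0 1 0 0 0 0.5;0 0 1 0 0 0 0.5' >/dev/null
python3 - <<'E'
from h import *
fs(); p=ctrl.get_image("top"); save(p,"t2.png",(240,150,480,330),3)
r=ctrl.regions_of(p,"panel")[0]; c,u,v=cloud(p,r["region"]); m=abs(c[:,2]-15)<5
print(cv2.minAreaRect(c[m][:,:2].astype(np.float32)))
c,u,v=cloud(p); f=(c[:,:2]-O); x=f@FX;y=f@FY; px=p["pixels"][v,u].astype(int)
g=(px[:,1]>px[:,0]+25)&(abs(c[:,2]-15)<6)&(x<0)&(x>-260)
print(g.sum(),cv2.minAreaRect(np.c_[x[g],y[g]].astype(np.float32)))
E
```

```text
t 4.25 fence x,y,z [-275.7   16.2  178.4] xy [ 403.7 -106.3] yaw x 76.0 zax [ 0.001 -0.    -1.   ] F [-0.8  1.  -0. ] w 42.5 g 0.0 q [-0.41 -0.06 -0.52  1.11 -0.    1.4 ]
((433.44281005859375, 3.4210662841796875), (139.6363525390625, 149.9398956298828), 77.2225341796875)
1051 ((-161.6705780029297, 13.650932312011719), (132.8388214111328, 140.94500732421875), 0.9867751002311707)
```

```bash

python3 -m pendant '0 0.05 1 0 0 0 0.5;0 0 1 0 0 0 0.5;0 0 1 0 0 0 0.5;0 0 0.8 0 0 0 0.5;0 0 0.4 0 0 0 0.5' >/dev/null
python3 -m pendant '0 0 0.12 0 0 0 0.5;0 0 0 0 0 0 0.5' >/dev/null
python3 -c "from h import *;fs()"
```

```text
t 5.22 fence x,y,z [-276.2   12.9    7.6] xy [ 406.8 -107.6] yaw x 76.0 zax [ 0.002 -0.001 -1.   ] F [ 0.6 -0.3  0.4] w 42.6 g 0.0 q [-0.41  0.17 -0.71  0.69 -0.    1.4 ]
```

```bash

python3 -m pendant '0.5 0 0.1 0 0 0 0.5;0.2 0 0 0 0 0 0.5;0.2 0 0 0 0 0 0.5;0.3 0 0 0 0 0 0.5;0.3 0 0 0 0 0 0.5'
python3 -m pendant '0.3 0 0 0 0 0 0.5;0.3 0 0 0 0 0 0.5;0.3 0 0 0 0 0 0.5;0.3 0 0 0 0 0 0.5;0.3 0 0 0 0 0 0.5' 
python3 - <<'E'
from h import *
fs(); P=[ctrl.get_image(n) for n in("scene","top")]
cv2.imwrite("pics/b.png",cv2.resize(np.hstack([P[0]["pixels"][150:350,220:460],P[1]["pixels"][150:350,220:460]])[:,:,::-1],(800,333)))
E
```

```text
clock: 5.85
ee_pos: [420.8, -48.7, 3.0]
tcp_rot: [0.788, 0.615, 0.0, 0.001]
contact_force: [-0.3, -1.9, 1.9]
gripper_width: 42.8
grip_force: 1.1
clock: 6.48
ee_pos: [434.1, 10.7, 2.1]
tcp_rot: [0.788, 0.616, -0.0, -0.001]
contact_force: [-0.5, -0.5, -0.6]
gripper_width: 42.5
grip_force: 0.8
 t 6.47 fence x,y,z [-154.8   15.4    2.1] xy [434.1  10.7] yaw x 76.0 zax [-0.001  0.001 -1.   ] F [-0.5 -0.5 -0.6] w 42.5 g 0.8 q [-0.13  0.2  -0.69  0.68  0.    1.69]
```

View pics/b.png

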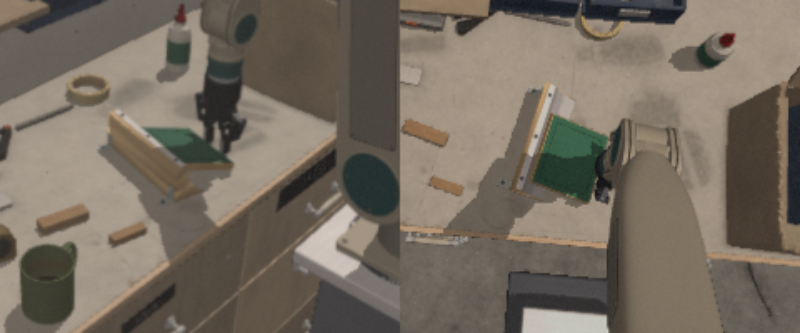

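The picture shows the panel's leading edge partly up the fence (scene crop about (170,140)) and square to it, with the fingers behind its trailing edge. I'll keep pushing.

```bash

python3 -m pendant '0.3 0 -0.03 0 0 0 0.5;0.3 0 0 0 0 0 0.5;0.3 0 0 0 0 0 0.5;0.3 0 0 0 0 0 0.5;0.3 0 0 0 0 0 0.5'
python3 -m pendant '0.2 0 0 0 0 0 0.5;0.1 0 0 0 0 0 0.5;0.1 0 0 0 0 0 0.5;0 0 0 0 0 0 0.5' 
cat > panel.py <<'E'
from h import *
for n in("top","scene"):
  p=ctrl.get_image(n); c,u,v=cloud(p); f=c[:,:2]-O; x=f@FX;y=f@FY; px=p["pixels"][v,u].astype(int)
  g=(px[:,1]>px[:,0]+25)&(px[:,1]>px[:,2]+10)&(abs(y)<110)&(x>-120)&(x<60)&(c[:,2]<160)
  q=np.c_[x,y,c[:,2]][g]; 
  if len(q)>50:
    m=q.mean(0); nn=np.linalg.svd(q-m,full_matrices=False)[2][2]; nn*=np.sign(nn[2])
    print(n,len(q),"mean",m.round(1),"normal",nn.round(3),"p2/p98",np.percentile(q,2,0).round(),np.percentile(q,98,0).round())
fs()
E
python3 panel.py
```

```text
clock: 7.2
ee_pos: [449.4, 68.6, 3.8]
tcp_rot: [0.788, 0.616, 0.0, -0.0]
contact_force: [0.4, -1.4, -0.3]
gripper_width: 42.8
grip_force: 0.5
clock: 7.7
ee_pos: [453.1, 83.5, 3.8]
tcp_rot: [0.788, 0.616, 0.0, -0.0]
contact_force: [1.3, 0.8, -0.1]
gripper_width: 42.8
grip_force: 0.0
top 267 mean [-14.9 -22.7  83. ] normal [-0.809 -0.008  0.588] p2/p98 [-42. -55.  44.] [ 10.  56. 118.]
 t 7.8 fence x,y,z [-79.8  14.7   3.9] xy [453.2  83.3] yaw x 76.0 zax [ 0.001  0.001 -1.   ] F [ 0.4  0.4 -0.3] w 42.4 g 0.0 q [ 0.04  0.24 -0.63  0.7   0.    1.86]
```

```bash

python3 -m pendant '0.08 0 0 0 0 0 0.5;0.07 0 0 0 0 0 0.5;0 0 0 0 0 0 0.5'; python3 panel.py
```

```text
clock: 8.18
ee_pos: [454.4, 89.1, 3.7]
tcp_rot: [0.788, 0.616, -0.0, -0.0]
contact_force: [-0.7, -0.8, 1.1]
gripper_width: 42.9
grip_force: 0.4
top 220 mean [-14.  -20.9  84. ] normal [-0.837 -0.008  0.547] p2/p98 [-39. -53.  48.] [  9.  79. 119.]
 t 8.28 fence x,y,z [-73.8  14.9   3.7] xy [454.4  89.1] yaw x 76.0 zax [ 0.  0. -1.] F [-0.  -0.  -1.2] w 42.8 g 0.3 q [ 0.05  0.24 -0.63  0.7   0.    1.87]
```

```bash

python3 -m pendant '0.04 0 0 0 0 0 0.5;0 0 0 0 0 0 0.5;-0.3 0 0 0 0 0 0.5;-1 0 0 0 0 0 0.5;-0.3 0 -0.5 0 0 0 0'>/dev/null
python3 -m pendant '0 0 -1 0 0 0 0;0 0 -1 0 0 0 0;0 0 -1 0 0 0 0;0 0 -1 0 0 0 0;0 0 -0.5 0 0 0 0'
python3 - <<'E'
import runpy; runpy.run_path("panel.py")
from h import *
p=ctrl.get_image("scene"); save(p,"s3.png",(200,130,440,330),3)
E
```

```text
clock: 9.52
ee_pos: [440.5, 28.0, 206.3]
tcp_rot: [0.788, 0.615, 0.002, 0.001]
contact_force: [0.2, 0.7, -0.4]
gripper_width: 0.3
grip_force: 0.0
top 394 mean [-21.6 -13.   72.4] normal [-0.842 -0.003  0.539] p2/p98 [-56. -53.  19.] [  9.  39. 119.]
 t 9.62 fence x,y,z [-136.3   12.7  206.4] xy [441.3  27.9] yaw x 76.0 zax [ 0.006 -0.    -1.   ] F [ 0.4 -0.2 -0.4] w 0.2 g 0.0 q [-0.08 -0.04 -0.44  1.16  0.    1.73]
```

View pics/s3.png

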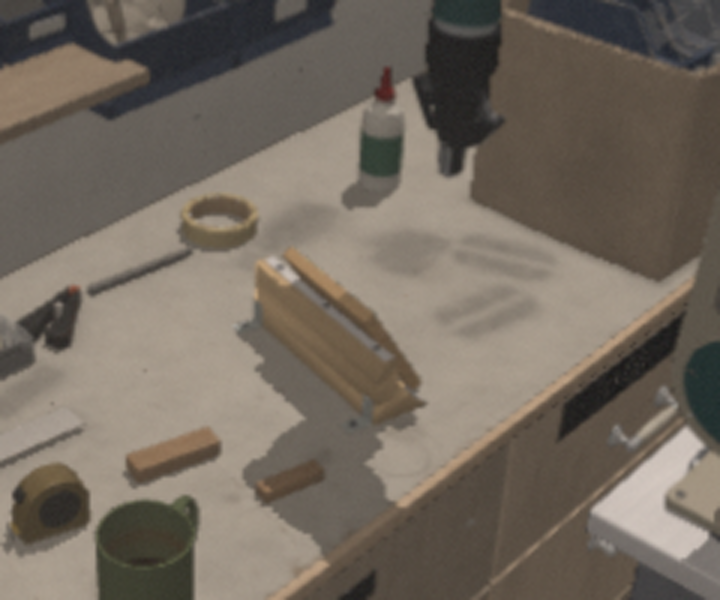

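The panel stands leaning squarely against the fence (crop about (340,300)), and nothing else has moved. Next I go over it and down behind its upper edge.

```bash

python3 -m pendant '1 0 0 0 0 0 0.5;1 0 0 0 0 0 0.5;1 0 0 0 0 0 0.5;1 0 0 0 0 0 0.5;1 0 0 0 0 0 0.5'>/dev/null
python3 -m pendant '0 0 1 0 0 0 0.5;0 0 1 0 0 0 0.5;0 0 0.7 0 0 0 0.5;0 0 0 0 0 0 0.5'>/dev/null
python3 panel.py
```

```text
top 85 mean [-36.6 -41.   49. ] normal [-0.847 -0.021  0.532] p2/p98 [-57. -55.  18.] [-10. -21.  92.]
 t 10.9 fence x,y,z [63.2 15.8 95.2] xy [487.2 222.2] yaw x 76.0 zax [-0.002 -0.    -1.   ] F [0.1 1.  1.4] w 42.6 g 0.0 q [ 0.31  0.23 -0.39  0.95  0.    2.12]
```

```bash

python3 -m pendant '-0.4 0 0 0 0 0 0.5;-0.25 0 0 0 0 0 0.5;-0.25 0 0 0 0 0 0.5;-0.25 0 0 0 0 0 0.5;-0.25 0 0 0 0 0 0.5'
python3 -m pendant '-0.25 0 0 0 0 0 0.5;-0.25 0 0 0 0 0 0.5;-0.25 0 0 0 0 0 0.5;0 0 0 0 0 0 0.5'
python3 - <<'E'
from h import *
fs();p=ctrl.get_image("scene"); save(p,"s4.png",(200,130,440,330),3)
E
```

```text
clock: 11.52
ee_pos: [474.1, 167.4, 95.9]
tcp_rot: [0.788, 0.616, 0.0, 0.0]
contact_force: [-0.8, -0.2, 0.2]
gripper_width: 43.0
grip_force: 0.1
clock: 12.02
ee_pos: [467.3, 139.3, 97.9]
tcp_rot: [0.788, 0.615, 0.001, -0.001]
contact_force: [-5.2, 2.2, 12.6]
gripper_width: 42.9
grip_force: 1.0
 t 12.03 fence x,y,z [-22.   14.7  97.9] xy [467.3 139.3] yaw x 76.0 zax [ 0.001  0.002 -1.   ] F [-5.2  2.2 12.6] w 42.9 g 1.0 q [ 0.16  0.15 -0.49  0.93  0.    1.97]
```

View pics/s4.png

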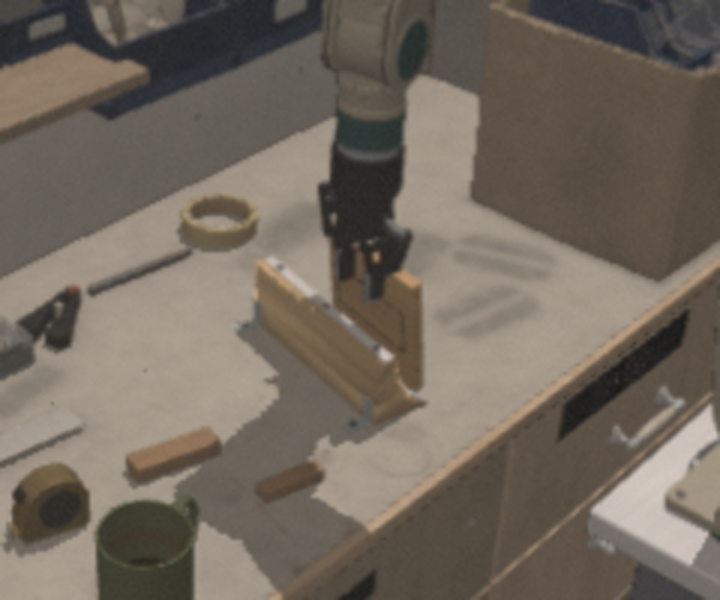

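The panel is nearly upright (about (375,310)). The 12 N upward force means its top edge is rubbing under the knuckles, so I raise the tool and carry on.

```bash

python3 -m pendant '0 0 -0.4 0 0 0 0.5;0 0 0 0 0 0 0.5'
python3 -m pendant '-0.25 0 0 0 0 0 0.5;-0.25 0 0 0 0 0 0.5;-0.25 0 0 0 0 0 0.5;0 0 0 0 0 0 0.5'
python3 -c "from h import *;fs()"
```

```text
clock: 12.32
ee_pos: [468.3, 139.0, 113.1]
tcp_rot: [0.788, 0.616, 0.001, 0.001]
contact_force: [0.7, 0.6, 0.6]
gripper_width: 42.4
grip_force: 0.0
clock: 12.82
ee_pos: [459.1, 109.1, 111.4]
tcp_rot: [0.789, 0.615, -0.0, -0.0]
contact_force: [-0.4, 0.6, -0.4]
gripper_width: 42.6
grip_force: 0.0
 t 12.82 fence x,y,z [-53.3  15.3 111.4] xy [459.1 109.1] yaw x 75.9 zax [-0.001 -0.    -1.   ] F [-0.4  0.6 -0.4] w 42.6 g 0.0 q [ 0.1   0.11 -0.51  0.96 -0.    1.91]
```

```bash

python3 -m pendant '-0.2 0 0 0 0 0 0.5;-0.2 0 0 0 0 0 0.5;-0.2 0 0 0 0 0 0.5;-0.2 0 0 0 0 0 0.5;0 0 0 0 0 0 0.5'
python3 -m pendant '0 0 0 0 0 0 0.5;0 0 0 0 0 0 0.5;0 0 0 0 0 0 0.5'
python3 - <<'E'
from h import *
fs();p=ctrl.get_image("scene"); save(p,"s5.png",(200,130,440,330),3)
E
```

```text
clock: 13.45
ee_pos: [451.7, 78.4, 111.7]
tcp_rot: [0.788, 0.615, -0.0, -0.0]
contact_force: [0.0, 0.5, 0.2]
gripper_width: 42.5
grip_force: 0.0
clock: 13.82
ee_pos: [452.0, 79.1, 111.7]
tcp_rot: [0.788, 0.616, 0.0, -0.0]
contact_force: [-0.3, -0.4, 0.2]
gripper_width: 42.8
grip_force: 0.0
 t 13.82 fence x,y,z [-84.1  14.8 111.7] xy [452.   79.1] yaw x 76.0 zax [ 0.  0. -1.] F [-0.3 -0.4  0.2] w 42.8 g 0.0 q [ 0.03  0.08 -0.53  0.96  0.    1.85]
```

View pics/s5.png

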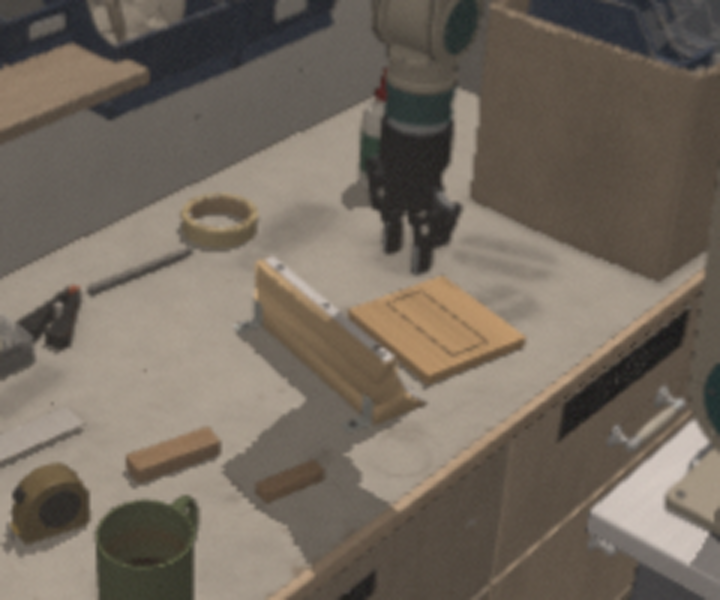

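The panel lies flat, bare side up, with its pencilled rectangle at crop (437,325) and nothing else disturbed. On to the cleat.

```bash

python3 -m pendant '0 0 -1 0 0 0 0.5;0 0 -1 0 0 0 0.5;1 0 -0.3 0 0 0 1;1 -0.2 0 0 0 0 1;1 -0.2 0 0 0 0 1'>/dev/null
python3 -m pendant '1 -0.2 0 0 0 0 1;1 -0.2 0 0 0 0 1;1 -0.2 0 0 0 0 1;1 -0.1 0 0 0 0 1;0.8 0 0 0 0 0.16 1'>/dev/null
python3 -m pendant '0 0 0 0 0 0 1'>/dev/null
cat > cleat.py <<'E'
from h import *
fs()
for n in("wrist","top"):
  p=ctrl.get_image(n)
  for r in ctrl.regions_of(p,"cleat_mid"):
    c,u,v=cloud(p,r["region"]); m=(c[:,2]>14)&(c[:,2]<25)
    if m.sum()>30: print(n,round(r["confidence"],2),m.sum(),np.median(c[m,2]).round(1),cv2.minAreaRect(c[m][:,:2].astype(np.float32)))
  for r in ctrl.landmark_of(p,"cleat_mid"): print(n,round(r["confidence"],2),w(p,r["at"]).round(1))
  if n=="wrist": save(p,"w1.png")
E
python3 cleat.py
```

```text
t 15.25 fence x,y,z [229.6  60.2 203.3] xy [485.  394.4] yaw x 74.5 zax [ 0.  0. -1.] F [ 0.6 -0.5 -0. ] w 85.6 g 0.0 q [ 0.58  0.29 -0.07  1.21  0.    2.42]
wrist 0.94 2965 17.6 ((489.06182861328125, 395.8241271972656), (94.46867370605469, 27.999231338500977), 73.99032592773438)
wrist 0.91 [383.7 340.2   5.6]
wrist 0.56 [493.6 395.    8. ]
top 0.5 [510.  662.4   5. ]
```

```bash

python3 -m pendant '0.06 0.09 1 0 0 0.05 1;0 0 1 0 0 0 1;0 0 1 0 0 0 1;0 0 1 0 0 0 0.7;0 0 0.6 0 0 0 0.6'>/dev/null
python3 -m pendant '0 0 0.3 0 0 0 0.55;0 0 0.13 0 0 0 0.55;0 0 0 0 0 0 0.55'>/dev/null
python3 -c "from h import *;fs()"
```

```text
t 16.55 fence x,y,z [230.2  55.7   3.3] xy [489.4 393.8] yaw x 73.9 zax [ 0.001  0.001 -1.   ] F [ 0.1 -0.9 -0.4] w 46.7 g 0.0 q [ 0.57  0.48 -0.26  0.83 -0.    2.43]
```

```bash

python3 -m pendant '0.05 0 0.03 0 0 0 0.4;0 0 0 0 0 0 0.3;0 0 0 0 0 0 0.2;0 0 0 0 0 0 0.2;0 0 0 0 0 0 0.2' 40
python3 -m pendant '0 0 0 0 0 0 0.2;0 0 -0.5 0 0 0 0.2;0 0 -1 0 0 0 0.2;0 0 -1 0 0 0 0.2;0 0 -1 0 0 0 0.2'
python3 -m pendant '0 0 -0.8 0 0 0 0.2;0 0 0 0 0 0 0.2'
python3 - <<'E'
from h import *
fs()
s=ctrl.state()
for n in("top",):
  p=ctrl.get_image(n); c,u,v=cloud(p); f=c[:,:2]-O; x=f@FX;y=f@FY
  m=(abs(c[:,2]-15)<4.5)&(x<-52)&(x>-260)&(abs(y)<120)
  # largest blob by image components
  M=np.zeros(p["depth"].shape,np.uint8); M[v[m],u[m]]=1; M=cv2.morphologyEx(M,cv2.MORPH_OPEN,np.ones((3,3),np.uint8))
  k,L,S,_=cv2.connectedComponentsWithStats(M); b=1+S[1:,4].argmax(); mm=L[v,u]==b
  print(mm.sum(),np.median(c[mm,2]),cv2.minAreaRect(np.c_[x,y][mm].astype(np.float32)),cv2.minAreaRect(c[mm][:,:2].astype(np.float32)))
  r=ctrl.regions_of(p,"panel")
  for q in r[:2]:
    cc,_,_=cloud(p,q["region"]); print(round(q["confidence"],2),len(cc),np.median(cc[:,2]),cv2.minAreaRect(cc[:,:2].astype(np.float32)))
  for q in ctrl.landmark_of(p,"panel"): print(w(p,q["at"]),q["confidence"])
  save(p,"t6.png",(300,210,400,290),7)
E
```

```text
clock: 17.18
ee_pos: [490.4, 396.5, 2.6]
tcp_rot: [0.799, 0.601, 0.001, -0.0]
contact_force: [-0.8, 0.6, 5.7]
gripper_width: 27.1
grip_force: 42.0
clock: 17.8
ee_pos: [488.9, 395.1, 143.1]
tcp_rot: [0.799, 0.601, -0.0, 0.0]
contact_force: [0.2, -0.3, -1.0]
gripper_width: 27.0
grip_force: 41.2
clock: 18.05
ee_pos: [491.3, 396.7, 177.4]
tcp_rot: [0.799, 0.601, 0.003, 0.0]
contact_force: [0.5, 0.9, -2.0]
gripper_width: 26.9
grip_force: 41.2
 t 18.05 fence x,y,z [233.4  54.7 177.4] xy [491.3 396.7] yaw x 73.9 zax [ 0.006  0.004 -1.   ] F [ 0.5  0.9 -2. ] w 26.9 g 41.2 q [ 0.58  0.31 -0.09  1.16 -0.    2.43]
1068 14.123226547413992 ((-140.01123046875, 14.634918212890625), (138.1659393310547, 149.56472778320312), 0.6072555780410767) ((438.4664611816406, 24.856834411621094), (138.1659393310547, 149.56472778320312), 76.4072265625)
0.9 1692 13.907555226221689 ((440.6755676269531, 24.826156616210938), (139.064453125, 153.90200805664062), 76.24515533447266)
[441.75505473  26.99707336   2.82304697] 0.66
```

View pics/t6.png

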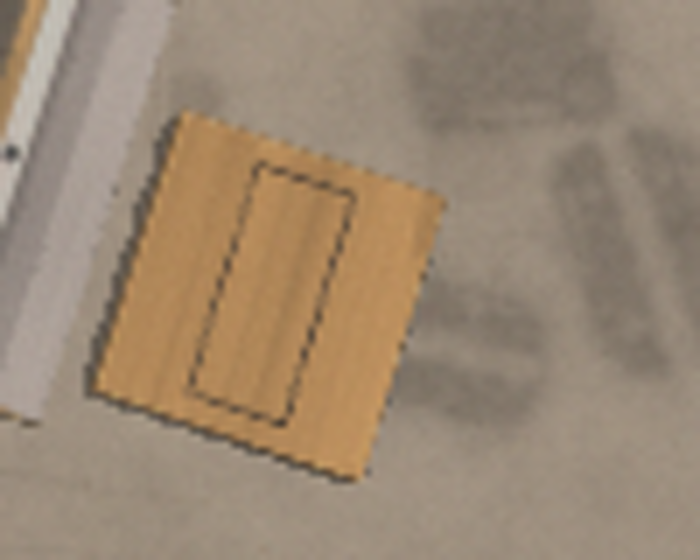

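The bare panel in the top crop has its rectangle centred at about crop (273,293), which is full-picture px (339,252). It is centred on the panel, and the cleat is held (27 mm, 41 N). I'll carry it over and then turn it 92°.

```bash

python3 -m pendant '-0.9 0.13 0 0 0 0 0.2;-0.9 0.13 0 0 0 0 0.2;-0.9 0.13 0 0 0 0 0.2;-0.9 0.13 0 0 0 0 0.2;-0.9 0.13 0 0 0 0 0.2'>/dev/null
python3 -m pendant '-0.9 0.13 0 0 0 0 0.2;-0.9 0.13 0 0 0 0 0.2;-0.9 0.13 0 0 0 0 0.2;-0.9 0.13 0 0 0 0 0.2;-0.9 0.13 0 0 0 0 0.2'>/dev/null
python3 -m pendant '-0.3 0 0 0 0 -0.92 0.2;0 0 0 0 0 -0.92 0.2;0 0 0 0 0 -0.92 0.2;0 0 0 0 0 -0.92 0.2;0 0 0 0 0 -0.92 0.2'>/dev/null
python3 -m pendant '0 0 0 0 0 -0.92 0.2;0 0 0 0 0 -0.92 0.2;0 0 0 0 0 -0.92 0.2;0 0 0 0 0 -0.92 0.2;0 0 0 0 0 -0.96 0.2'>/dev/null
python3 -m pendant '0 0 0 0 0 0 0.2'>/dev/null
cat > place.py <<'E'
from h import *
fs(); s=ctrl.state(); M=R.from_quat(s["tcp_rot"]).as_matrix()
T=np.array([439,25.3,0]); d=M.T@(T-s["ee_pos"]); print("tool delta xy, units",(d[:2]/40).round(3))
E
python3 place.py; python3 - <<'E'
from h import *
p=ctrl.get_image("top"); K=np.array(p["mtx"],float)
n=cv2.undistortPoints(np.array([[[336.9,233.1]],[[350.7,237.4]],[[341.1,270.7]],[[327.1,266.1]]]),K,np.array([p["k1"],0,0,0.])).reshape(-1,2)
r=np.c_[n,np.ones(4)]@att(p).T; e=np.array(p["eye"]); X=e+r*((14.5-e[2])/r[:,2])[:,None]
print(X.round(1),X.mean(0),np.linalg.norm(X[1]-X[0]),np.linalg.norm(X[2]-X[1]),np.degrees(np.arctan2(*(X[0]+X[1]-X[2]-X[3])[[1,0]])))
E
```

```text
t 20.82 fence x,y,z [-142.    18.2  171.6] xy [434.6  23.8] yaw x 166.2 zax [-0.004  0.    -1.   ] F [-0.4  0.7 -0.6] w 27.0 g 41.2 q [-0.09 -0.02 -0.5   1.1  -0.    0.15]
tool delta xy, units [-0.115  0.065]
[[502.7  33.6  14.5]
 [491.6 -15.6  14.5]
 [373.2  12.1  14.5]
 [384.8  61.2  14.5]] [438.06598437  22.80033322  14.5       ] 50.39443403062603 121.59231784458144 -13.169720030092492
```

```bash

python3 -m pendant '-0.09 0.03 0.9 0 0 0 0.2;0 0 0.9 0 0 0 0.2;0 0 0.9 0 0 0 0.2;0 0 0.7 0 0 0 0.2;0 0 0.28 0 0 0 0.2'>/dev/null
python3 -m pendant '0 0 0 0 0 0 0.2;0 0 0 0 0 0 0.2'>/dev/null
python3 place.py
```

```text
t 21.75 fence x,y,z [-140.3   11.8   27.1] xy [441.1  23.9] yaw x 166.3 zax [ 0.002 -0.    -1.   ] F [ 0.4 -0.1 -1.4] w 27.3 g 41.2 q [-0.09  0.17 -0.65  0.75  0.    0.15]
tool delta xy, units [0.061 0.02 ]
```

```bash

python3 -m pendant '0.05 0 0.13 0 0 0 0.2;0 0 0.05 0 0 0 0.2;0 0 0 0 0 0 0.2'
python3 -m pendant '0 0 0.04 0 0 0 0.2;0 0 0.02 0 0 0 0.2;0 0 0 0 0 0 0.2'
python3 place.py
```

```text
clock: 22.12
ee_pos: [437.9, 24.5, 18.9]
tcp_rot: [0.119, 0.993, 0.0, -0.0]
contact_force: [-0.6, 0.3, -1.1]
gripper_width: 27.1
grip_force: 41.2
clock: 22.5
ee_pos: [438.3, 24.5, 17.5]
tcp_rot: [0.119, 0.993, -0.0, 0.0]
contact_force: [-3.1, -0.0, 9.0]
gripper_width: 27.2
grip_force: 42.4
 t 22.5 fence x,y,z [-140.4   14.7   17.5] xy [438.3  24.5] yaw x 166.3 zax [ 0. -0. -1.] F [-3.1 -0.   9. ] w 27.2 g 42.4 q [-0.09  0.18 -0.67  0.72 -0.    0.15]
tool delta xy, units [-0.012  0.024]
```

```bash

python3 -m pendant '0 0 -0.02 0 0 0 0.22;0 0 0 0 0 0 0.45;0 0 0 0 0 0 0.6;0 0 0 0 0 0 0.65;0 0 -0.3 0 0 0 0.65' 20
python3 -m pendant '0 0 -1 0 0 0 0.65;0 0 -1 0 0 0 0.65;0 0 -1 0 0 0 0.65;0 0 -1 0 0 0 0.65;0 0 0 0 0 0 0.65'
python3 - <<'E'
from h import *
fs();p=ctrl.get_image("wrist"); cv2.imwrite("pics/w7.png",p["pixels"][:,:,::-1])
c,u,v=cloud(p)
for lo,hi,rr in((29,40,80),(10,19,130)):
  m=(c[:,2]>lo)&(c[:,2]<hi)&(np.hypot(c[:,0]-438,c[:,1]-24)<rr)
  if m.sum()>30: print(m.sum(),np.median(c[m,2]),cv2.minAreaRect(c[m][:,:2].astype(np.float32)))
E
```

```text
clock: 23.12
ee_pos: [436.8, 24.6, 28.9]
tcp_rot: [0.119, 0.993, -0.0, -0.001]
contact_force: [1.8, 0.3, -0.3]
gripper_width: 55.6
grip_force: 0.0
clock: 23.75
ee_pos: [441.1, 24.3, 193.8]
tcp_rot: [0.119, 0.993, 0.0, 0.004]
contact_force: [0.3, -0.4, -0.8]
gripper_width: 55.7
grip_force: 0.0
 t 23.75 fence x,y,z [-139.9   11.9  193.8] xy [441.1  24.3] yaw x 166.3 zax [ 0.009 -0.001 -1.   ] F [ 0.3 -0.4 -0.8] w 55.7 g 0.0 q [-0.09 -0.03 -0.46  1.13  0.    0.15]
3402 32.62875759391136 ((441.34246826171875, 25.077428817749023), (28.005712509155273, 94.46544647216797), 76.26065826416016)
22680 13.685941960706685 ((445.0581359863281, 49.044166564941406), (184.24717712402344, 153.9954071044922), 75.89787292480469)
```

View pics/w7.png

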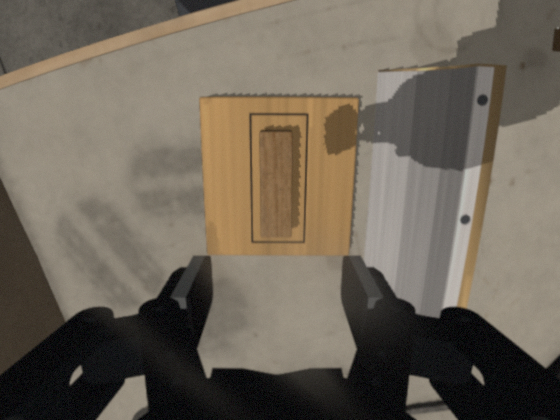

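The cleat lies flat on the bare side inside the rectangle (rectangle px 250–307 x 113–242, cleat 260–295 x 130–238) and parallel to it. I'll work out the margins before handing in.

```bash
python3 - <<'E'
from h import *
p=ctrl.get_image("wrist"); K=np.array(p["mtx"],float); e=np.array(p["eye"]); print(e)
def X(px,z):
  n=cv2.undistortPoints(np.array(px,float).reshape(-1,1,2),K,np.array([p["k1"],0,0,0.])).reshape(-1,2)
  r=np.c_[n,np.ones(len(n))]@att(p).T; return (e+r*((z-e[2])/r[:,2])[:,None])[:,:2]
r=X([[250,114],[307,114],[304,242],[252,242]],14); c=X([[260,131],[293,131],[293,238],[261,238]],33)
s=1
for a in(r,c):
  F=np.array([ff(t) for t in a]); print(F.round(1).tolist(),F.mean(0).round(1))
E
```

```text
[371.53443573  41.9971304  332.51733214]
[[-162.2, 74.9], [-112.7, 75.3], [-112.0, -43.7], [-161.8, -44.1]] [-137.2   15.6]
[[-152.8, 61.8], [-125.5, 61.9], [-123.7, -32.3], [-152.4, -32.5]] [-138.6   14.7]
```

The cleat is centred in the rectangle to within about 1.5 mm and parallel to it, and the robot is clear.

```bash
python3 -c "
from plant import ctrl
print(ctrl.hand_in())"
```

```text
the job is handed in; nothing more can be done
None
```

The job is handed in: the panel was pushed up to lean on the fence and tipped back flat with the bare side up, and the largest cleat now lies in the pencilled rectangle, within about 1.5 mm of centre and parallel to it. The other things were not touched, and it took about 24 s of the 67 s allowed.

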